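# Slide the measuring cylinder into its bench bracket

## Task

Put the tall measuring cylinder away in the bench bracket with the wide slot: bring it in through the slot's open front, with its foot under the bracket's plate, until its column is fully home at the closed end of the slot, and leave it standing upright there on the bench. Keep it upright all the way, and leave the short red-capped bottle and the dropper bottle standing where they are.

Things in the scene. Friction and masses are not known exactly. Their poses are not given: they have to be found in the camera images.
- cylinder: clear measuring cylinder, loose, about 0.09 kg, 193 mm tall: round column, 28 mm diameter, from z = 12 mm to the top, on a blue hexagonal foot 55 x 63 mm, 12 mm high. Origin: centre of the foot's underside, on the column's axis; z up. It stands near the two bystander bottles, axes at least 90 mm apart. Grip the upper half of the column from above. The foot cannot pass down through a slot.
- wide_bracket: dark steel plate bracket fixed on the bench, 96 x 96 mm. Plate 34 to 42 mm above the bench on side walls (84 mm apart) and a rear wall (x = 40 mm). Slot in the plate 44 mm wide, open at x = -50 mm, closed at +22. Origin: on the bench, axis of a cylinder that is home; x points in from the open front, within 15 deg of world x. The like bracket beside it has a 20 mm slot: too narrow.
- bottle: bystander: white reagent bottle with a red screw cap, loose, 56 mm in diameter, 122 mm tall; origin at the centre of its underside, z up. The tall evaporator on the right of the bench reaches left to y = -0.3 m: come to the cylinder from the robot's side, not from the right.
- dropper_bottle: bystander: small brown dropper bottle with a black rubber teat, loose, 34 mm in diameter, 102 mm tall; origin at the centre of its underside, z up.
Things that resemble listed ones, but are neither listed nor needed, are in the scene too. Leave any green look-alike of the cylinder alone. Leave any pink look-alike of the wide_bracket alone.

How it is judged:
By the outcome, as a careful person would: the job done as asked, in the order asked, and still so for the second after the job is handed in, with the robot touching nothing.
It also fails if it takes over 43 s, if anything falls off the work surface, if the arm or the gripper's body presses on something with over 40 N, if the wrist force passes 120 N, or if a joint passes its speed limit or range.

## Robot

A 6-joint arm with a two-finger parallel gripper is mounted at the origin on a cart in front of the work surface, level with it; the furniture and walls round the work are solid. World frame = base frame: x ahead of the robot, y to its left, z up, the work surface at z = 0. Lengths are in m, angles in rad, forces in N, time in s.
With the tool pointing down it reaches from about 0.35 to 0.925 m from the base axis. Payload 6.4 kg.
Tool frame: the origin (TCP) lies between the finger pads; the fingertips stand 8 mm ahead of it and the grasp point (between the pads) lies 11 mm behind it; z points along the fingers, y is the line along which they close (so a half turn about z gives the same grasp; the last joint's range is limited). The gripper opens to 85 mm and grips with 20 to 120 N. Pads are 22 mm wide; open, the fingers measure 114 mm over their backs; the gripper's body (76 mm by 85 mm) begins 54 mm behind the grasp point. The pads swing forward as they close: fully open they stand 13 mm farther back than shut.
Start: joints at [-1.348, 0.245, 1.558, -0, 1.339, -0.174], TCP at [0.251, -0.6, 0.239] pointing down, gripper open.
Joint ranges: [-3.13, 3.13], [-1.02, 2.26], [0.13, 2.54], [-0.95, 4.09], [0.21, 2.88], [-2.74, 2.74]. Speed limits (rad/s): [2.57, 2.57, 3.14, 3.14, 3.14, 3.14].

## Interface

Orientations are given as a unit quaternion [x, y, z, w].
In Python, from workcell import sensors, imaging, robot gives the robot as it stands.
- The arm moves only by the tool jog_arm, never from a script. Its argument "rows" is a list of rows, each a list of 7 numbers: the opening in per cent of the stroke, from 0 (shut) to 100 (fully open), then the shift along the tool's x, y, z in mm, then the turn, a rotation vector about the tool's x, y, z in rad. A call has 1 to 5 rows; each row is the pose to reach, as a shift and turn from the pose commanded when the call began, along the tool's axes at that moment; what a row does not reach only later rows make up. A row lasts 1/8 s, in which the tool goes at most 62.5 mm and 10.7 degrees, less where a joint would pass 70% of its speed; a pose out of reach is approached as far as the arm can. A call with a gripper value outside its range is refused whole. The fingers move at their own pace and stop on an object; the grip force is fixed at half the most. Time passes only in rows, so rows that repeat a pose let the fingers close. It gives the time, the measured TCP pose, the force, the opening and the grip force at its end, in the units of the state.
- sensors.state(): the state, without advancing time (a new reading comes with each control period).
- imaging.get_image(name): name is "scene" or "top"; returns the picture (400x640x3 uint8, red, green, blue); there is no depth.
- imaging.camera_params(name): a dict with "K" (3x3 intrinsics, pixels), "k1" (the pictures are not rectified: a ray, as slopes to the right and down, at radius r is drawn at 1 + k1 r^2 times it, then the intrinsics apply), "rvec" (rotation vector, rad) and "tvec" (3), from world to camera coordinates, as OpenCV has them. Camera axes: x right, y down, z forward; pixel columns grow to the right and rows downward; lengths in m; the calibration is good to about 2 mm. A picture is of the moment at which its call begins. camera_params takes no time and is no camera call.
- robot.job_done(): hands the job in; it is judged then, once.
The state is a dict: "t": time; "qpos": joint angles; "qd": joint speeds; "joint_torque": joint torques, N m; "tool_pos": TCP position; "tcp_rot": TCP orientation; "ft_force": force on the tool from outside, world axes, zero at the start; "ft_torque": the same for the moment, N m; "grip_width": finger opening in m; "grasp_force": force on a finger pad.
Only numpy, scipy, OpenCV 4.12 (cv2) and the standard library are available. Lean on these libraries where they do the work, as an engineer would, in place of code of your own. Each camera call takes 0.05 s, during which the arm holds its last target. There are 200 camera calls.

## Working session

There is one attempt and no reset: what is moved stays moved. The work goes in short steps, Python scripts to look and compute and a tool call to move; the robot and the scene stay as the last step left them, time stands still between calls to the robot, and variables do not carry over. Pictures are saved under pics/ and viewed, at most 10 in all, crops included, and the job is handed in when it is done.

Besides the shell and the picture viewer there is one more tool, called by a JSON object that holds its "api" and its "payload". jog_arm: Moves the arm, as the interface text tells. Its arguments: {"type":"object","properties":{"rows":{"type":"array","items":{"type":"array","items":{"type":"number"}}}},"required":["rows"]}

```bash
mkdir -p pics; cat > h.py <<'E'
import numpy as np, cv2
from workcell import sensors, imaging, robot
from scipy.spatial.transform import Rotation as R
def ray(name,u,v):
    p=imaging.camera_params(name);K=np.array(p["K"]);Rm=cv2.Rodrigues(np.array(p["rvec"],float))[0];t=np.array(p["tvec"],float).ravel()
    n=cv2.undistortPoints(np.array([[[u,v]]],float),K,np.array([p["k1"],0,0,0],float))[0,0]
    return -Rm.T@t, Rm.T@np.array([n[0],n[1],1])
def plane(name,u,v,z):
    c,d=ray(name,u,v); return c+d*(z-c[2])/d[2]
def proj(name,P):
    p=imaging.camera_params(name)
    return cv2.projectPoints(np.array(P,float).reshape(-1,1,3),np.array(p["rvec"],float),np.array(p["tvec"],float),np.array(p["K"],float),np.array([p["k1"],0,0,0],float))[0][:,0]
def save(name,f):
    im=np.array(imaging.get_image(name));cv2.imwrite("pics/"+f,im[:,:,::-1]);return im
E
python3 - <<'E'
from h import *
for n in("scene","top"):
    save(n,n+"0.png");p=imaging.camera_params(n);print(n,p["k1"],ray(n,320,200),np.array(p["K"])[0,0])
s=sensors.state();print(s["t"],s["tool_pos"],R.from_quat(s["tcp_rot"]).as_matrix().round(3))
E
```

```text
scene -0.07674933968337733 (array([-0.31731477, -0.43755613,  0.82559164]), array([ 0.66087734,  0.39299537, -0.63948332])) 491.109151265745
top -0.07403553621466093 (array([0.20195652, 0.04338763, 1.44439253]), array([ 0.21023278, -0.01372116, -0.97779931])) 468.60704043362773
0.1 [ 0.25109558 -0.5990173   0.23831254] [[ 0.922  0.386 -0.   ]
 [ 0.386 -0.922  0.002]
 [ 0.    -0.002 -1.   ]]
```

View pics/scene0.png

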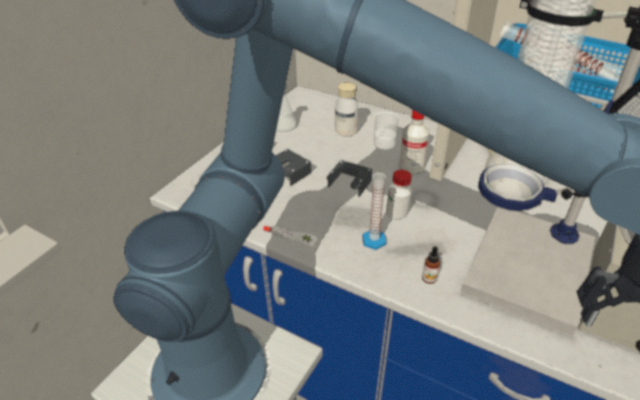

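View pics/top0.png

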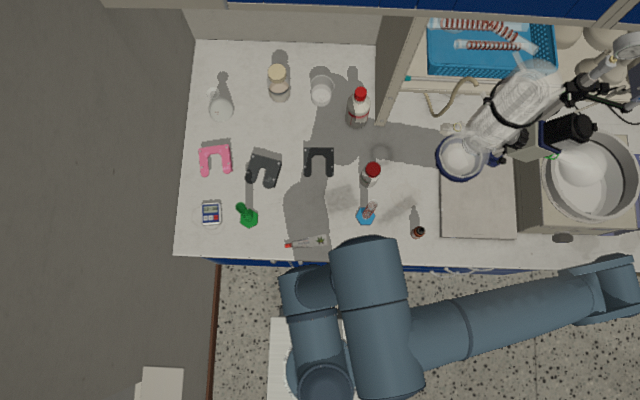

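The top view shows the blue foot at about (366,215), the red-capped bottle at (372,172) and the dropper bottle at (418,232). The two dark brackets are at (264,168) and (319,161). Pink and green look-alikes stand further left.

```bash
python3 - <<'E'
from h import *
im=cv2.imread("pics/top0.png")
a=im[135:245,235:435];cv2.imwrite("pics/crop.png",cv2.resize(a,None,fx=4,fy=4,interpolation=cv2.INTER_CUBIC))
hsv=cv2.cvtColor(im,cv2.COLOR_BGR2HSV)
def ctr(n,m,k=3):
    c,_=cv2.findContours(m.astype(np.uint8),0,2)
    c=sorted(c,key=cv2.contourArea)[::-1][:k]
    for q in c: print(n,cv2.contourArea(q),cv2.minEnclosingCircle(q)[0],cv2.boundingRect(q))
roi=np.zeros(im.shape[:2],bool);roi[190:232,350:385]=1
h,s,v=[hsv[:,:,i].astype(int) for i in range(3)]
ctr("foot",(h>95)&(h<115)&(s>110)&roi,2)
sc=cv2.imread("pics/scene0.png");hs=cv2.cvtColor(sc,cv2.COLOR_BGR2HSV).astype(int)
r2=np.zeros(sc.shape[:2],bool);r2[225:255,355:395]=1
ctr("footS",(hs[:,:,0]>95)&(hs[:,:,0]<115)&(hs[:,:,1]>110)&(hs[:,:,2]>90)&r2,2)
for n,u,vv,z in(("top",366,215,.006),("scene",374,241,.006),("top",372,168,.122),("scene",402,177,.122),("top",418,232,.03)): print(n,u,vv,plane(n,u,vv,z).round(4))
E
```

```text
foot 117.5 (364.84783935546875, 215.80435180664062) (356, 208, 19, 17)
footS 195.0 (374.0, 238.5) (363, 232, 23, 17)
top 366 215 [ 0.4692 -0.122   0.006 ]
scene 374 241 [ 0.4608 -0.122   0.006 ]
top 372 168 [ 0.5885 -0.1243  0.122 ]
scene 402 177 [ 0.5789 -0.1323  0.122 ]
top 418 232 [ 0.4184 -0.2794  0.03  ]
```

View pics/crop.png

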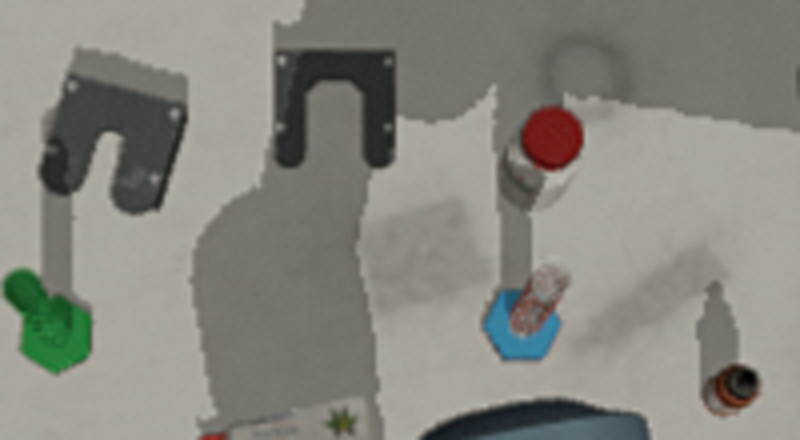

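The right-hand dark bracket, with its plate at crop (275–395, 50–168), has the wide slot. That slot spans crop columns 306–362, is closed at row ~80 and is nearly aligned with world x. The foot's centre is at crop ~(522,324) and the column top at ~(552,270).

```bash
python3 - <<'E'
from h import *
f=lambda x,y:(235+(x-1.5)/4,135+(y-1.5)/4)
for n,x,y,z in(("foot",522,324,.010),("coltop",552,272,.193),("plBL",275,50,.042),("plBR",395,50,.042),("slotL120",306,120,.042),("slotR120",362,120,.042),("end",334,79,.042),("frontL",290,168,.042),("frontR",380,168,.042),("plFL",275,150,.042),("plFR",396,150,.042)):
    print(n,plane("top",*f(x,y),z).round(4))
# mask-based foot in scene
print(plane("scene",374,240,.008).round(4))
im=cv2.imread("pics/top0.png");g=im.max(2)
roi=g[140:182,300:338]; m=(roi<75).astype(np.uint8)
c=max(cv2.findContours(m,0,2)[0],key=cv2.contourArea);r=cv2.minAreaRect(c);print(r)
print([plane("top",a+300,b+140,.042).round(4) for a,b in cv2.boxPoints(r)])
E
```

```text
foot [ 0.4664 -0.1189  0.01  ]
coltop [ 0.4696 -0.1181  0.193 ]
plBL [0.6711 0.082  0.042 ]
plBR [ 0.675  -0.0122  0.042 ]
slotL120 [0.6149 0.0554 0.042 ]
slotR120 [0.6167 0.0118 0.042 ]
end [0.6492 0.0348 0.042 ]
frontL [0.5758 0.0662 0.042 ]
frontR [ 0.5787 -0.0034  0.042 ]
plFL [0.5897 0.0784 0.042 ]
plFR [ 0.5936 -0.0154  0.042 ]
[ 0.4619 -0.1213  0.008 ]
((18.5, 22.0), (28.0, 29.0), 90.0)
[array([0.6683, 0.0799, 0.042 ]), array([ 0.6721, -0.0111,  0.042 ]), array([ 0.5811, -0.0138,  0.042 ]), array([0.5774, 0.0759, 0.042 ])]
```

{"api": "jog_arm", "payload": {"rows": [[100, -30, -60, 0, 0, 0, 0.1], [100, -40, -120, 0, 0, 0, 0.2], [100, -20, -180, 0, 0, 0, 0.3], [100, 0, -240, 0, 0, 0, 0.35], [100, 20, -300, 0, 0, 0, 0.396]]}}

```text
t: 0.72
tool_pos: [0.1538, -0.3177, 0.2387]
tcp_rot: [1.0, -0.001, -0.0, -0.001]
ft_force: [0.5, 0.3, 0.8]
grip_width: 0.0855
grasp_force: 0.0
```

{"api": "jog_arm", "payload": {"rows": [[100, 50, -35, 0, 0, 0, 0], [100, 105, -70, 0, 0, 0, 0], [100, 160, -105, 0, 0, 0, 0], [100, 215, -140, 0, 0, 0, 0], [100, 270, -175, 0, 0, 0, 0]]}}

```text
t: 1.35
tool_pos: [0.4164, -0.1485, 0.2392]
tcp_rot: [1.0, 0.001, 0.0, 0.0]
ft_force: [0.1, -1.5, 0.8]
grip_width: 0.0854
grasp_force: 0.0
```

{"api": "jog_arm", "payload": {"rows": [[100, 43, -23, 0, 0, 0, 0], [100, 43, -23, 0, 0, 0, 0], [100, 43, -23, 0, 0, 0, 0]]}}

```text
t: 1.72
tool_pos: [0.4573, -0.1271, 0.2387]
tcp_rot: [1.0, 0.001, -0.001, -0.0]
ft_force: [0.2, 0.9, -0.1]
grip_width: 0.0854
grasp_force: 0.0
```

```bash
python3 - <<'E'
from h import *
s=sensors.state();print(s["t"],s["tool_pos"],R.from_quat(s["tcp_rot"]).as_matrix().round(3),s["qpos"])
im=save("top","t1.png");i2=save("scene","s1.png")
cv2.imwrite("pics/c1.png",np.vstack([cv2.resize(im[140:250,260:440],(491,300)),cv2.resize(i2[130:280,270:470],(491,300))])[:,:,::-1])
E
```

```text
1.725 [ 0.45731029 -0.12711245  0.2387495 ] [[ 1.     0.001 -0.001]
 [ 0.001 -1.     0.   ]
 [-0.001 -0.    -1.   ]] [-5.10487600e-01 -1.78438626e-01  1.99329443e+00 -2.65142522e-04
  1.32804283e+00  1.05925373e+00]
```

View pics/c1.png

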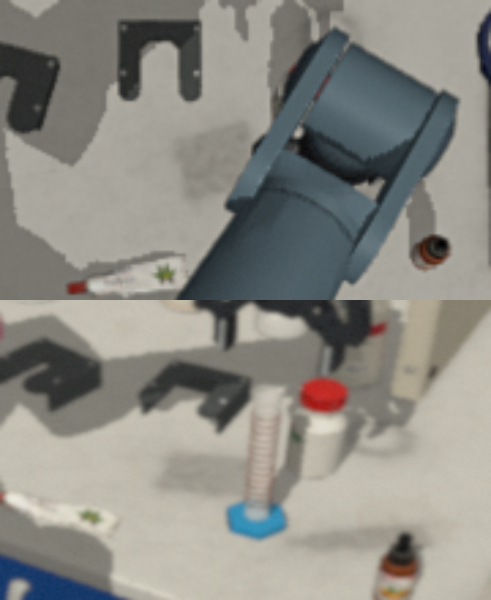

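The picture shows the open fingers above the standing cylinder, with the cylinder and both bottles undisturbed. I'll centre the gripper and then lower it.

{"api": "jog_arm", "payload": {"rows": [[100, 9, -8, 0, 0, 0, 0], [100, 9, -8, 30, 0, 0, 0], [100, 9, -8, 65, 0, 0, 0], [100, 9, -8, 94, 0, 0, 0], [100, 9, -8, 94, 0, 0, 0]]}}

```text
t: 2.45
tool_pos: [0.4653, -0.1185, 0.1433]
tcp_rot: [1.0, 0.0, -0.002, -0.001]
ft_force: [0.2, 0.7, 0.5]
grip_width: 0.0854
grasp_force: 0.0
```

```bash
python3 - <<'E'
from h import *
i2=save("scene","s2.png")
cv2.imwrite("pics/c2.png",cv2.resize(i2[130:280,290:470],(720,600),interpolation=2)[:,:,::-1])
E
```

```text
(no output)
```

View pics/c2.png

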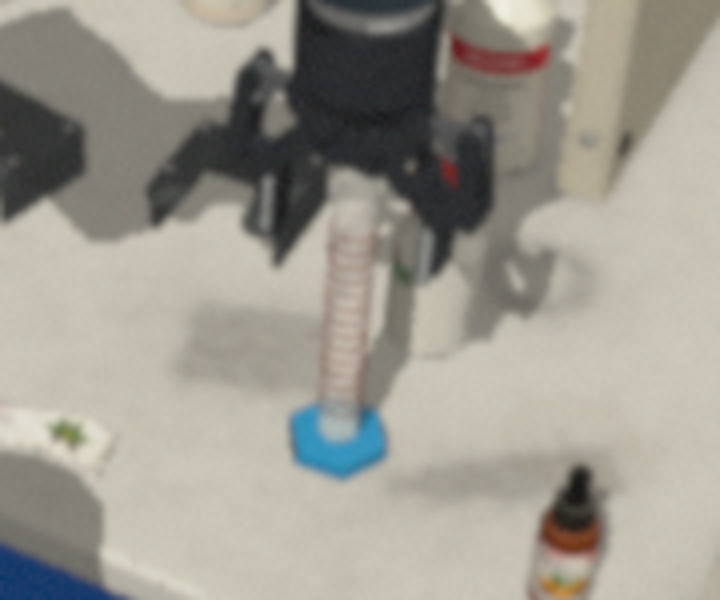

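The column (about (350,250)) stands between the open fingers, at (270,220) and (435,240). I'll close the gripper.

{"api": "jog_arm", "payload": {"rows": [[30, 0, 0, 0, 0, 0, 0], [25, 0, 0, 0, 0, 0, 0], [20, 0, 0, 0, 0, 0, 0], [20, 0, 0, 0, 0, 0, 0], [20, 0, 0, 0, 0, 0, 0]]}}

```text
t: 3.12
tool_pos: [0.4675, -0.1196, 0.1462]
tcp_rot: [1.0, 0.0, 0.001, 0.0]
ft_force: [0.4, -0.3, 6.3]
grip_width: 0.027
grasp_force: 59.4
```

{"api": "jog_arm", "payload": {"rows": [[20, 0, 0, 0, 0, 0, 0], [20, 0, 0, 0, 0, 0, 0], [20, 0, 0, -4, 0, 0, 0], [20, 0, 0, -8, 0, 0, 0], [20, 0, 0, -8, 0, 0, 0]]}}

```text
t: 3.75
tool_pos: [0.4667, -0.1191, 0.1532]
tcp_rot: [1.0, 0.0, -0.0, -0.0]
ft_force: [0.1, -0.6, -1.1]
grip_width: 0.0272
grasp_force: 59.0
```

```bash
python3 - <<'E'
from h import *
s=sensors.state();print(s["t"],s["tool_pos"],s["ft_force"],s["grip_width"],s["grasp_force"])
i2=save("scene","s3.png")
cv2.imwrite("pics/c3.png",cv2.resize(i2[130:280,290:470],(720,600),interpolation=2)[:,:,::-1])
E
```

```text
3.75 [ 0.46667055 -0.11913538  0.1532324 ] [ 0.05036673 -0.58414875 -1.08469658] 0.027193626297818657 58.97795431315899
```

View pics/c3.png

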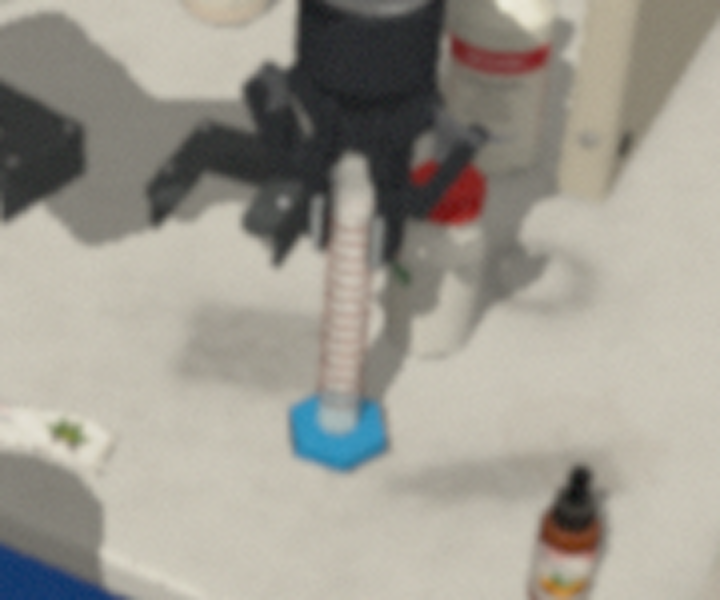

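It is gripped and lifted about 8 mm, still upright. Next I carry it left to the slot's axis, in front of the bracket.

{"api": "jog_arm", "payload": {"rows": [[20, 5, -20, 0, 0, 0, 0], [20, 12, -50, 0, 0, 0, 0], [20, 20, -80, 0, 0, 0, 0], [20, 26, -110, 0, 0, 0, 0], [20, 33, -135, 0, 0, 0, 0]]}}

```text
t: 4.42
tool_pos: [0.4995, 0.017, 0.1529]
tcp_rot: [1.0, 0.001, -0.0, -0.0]
ft_force: [0.4, 1.2, -1.1]
grip_width: 0.0271
grasp_force: 59.1
```

{"api": "jog_arm", "payload": {"rows": [[20, 5, -12, 0, 0, 0, 0], [20, 5, -12, 0, 0, 0, 0], [20, 5, -12, 0, 0, 0, 0], [20, 5, -12, 0, 0, 0, 0]]}}

```text
t: 4.92
tool_pos: [0.5046, 0.0271, 0.1533]
tcp_rot: [1.0, -0.0, -0.0, 0.0]
ft_force: [0.6, 0.7, -1.4]
grip_width: 0.0271
grasp_force: 59.1
```

```bash
python3 - <<'E'
from h import *
s=sensors.state();print(s["t"],s["tool_pos"],s["ft_force"],R.from_quat(s["tcp_rot"]).as_matrix().round(4))
im=save("top","t4.png");i2=save("scene","s4.png")
print(plane("scene",*proj("scene",[.627,.0335,.042])[0],.042), proj("scene",[.505,.03,.012]))
cv2.imwrite("pics/c4.png",np.vstack([cv2.resize(im[130:220,260:410],(500,300)),cv2.resize(i2[130:250,260:460],(500,300))])[:,:,::-1])
E
```

```text
4.925 [0.50461104 0.02707723 0.15327368] [ 0.61175507  0.65694502 -1.4396793 ] [[ 1.e+00 -3.e-04 -1.e-04]
 [-3.e-04 -1.e+00 -1.e-04]
 [-1.e-04  1.e-04 -1.e+00]]
[0.627  0.0335 0.042 ] [[327.38947325 208.05399966]]
```

View pics/c4.png

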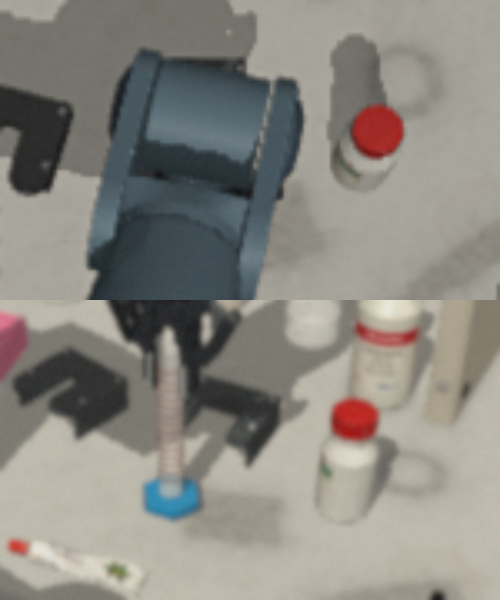

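The cylinder is held upright in front of the slot (foot at (172,497) in the crop, the place I predicted). The bracket is behind it and the bottles are untouched, so I move in along the slot.

{"api": "jog_arm", "payload": {"rows": [[20, 15, -1, 0, 0, 0, 0], [20, 33, -2, 0, 0, 0, 0], [20, 50, -3, 0, 0, 0, 0], [20, 68, -4, 0, 0, 0, 0], [20, 80, -5, 0, 0, 0, 0]]}}

```text
t: 5.65
tool_pos: [0.5861, 0.0328, 0.1533]
tcp_rot: [1.0, 0.0, 0.0, 0.0]
ft_force: [-0.2, -0.9, -1.1]
grip_width: 0.0268
grasp_force: 59.1
```

{"api": "jog_arm", "payload": {"rows": [[20, 12, 0, 0, 0, 0, 0], [20, 24, -1, 0, 0, 0, 0], [20, 34, -1, 0, 0, 0, 0], [20, 45, -2, 0, 0, 0, 0], [20, 45, -2, 0, 0, 0, 0]]}}

```text
t: 6.28
tool_pos: [0.6304, 0.0349, 0.1534]
tcp_rot: [1.0, 0.0, 0.0, 0.0]
ft_force: [-1.6, 0.2, -1.7]
grip_width: 0.027
grasp_force: 59.1
```

```bash
python3 - <<'E'
from h import *
s=sensors.state();print(s["t"],s["tool_pos"],s["ft_force"],s["ft_torque"])
i2=save("scene","s5.png")
print((proj("scene",[.630,.0337,.042])-[280,120])*5)
cv2.imwrite("pics/c5.png",cv2.resize(i2[120:220,280:420],(700,500),interpolation=2)[:,:,::-1])
E
```

```text
6.275 [0.63036305 0.03490673 0.15336524] [-1.5763783   0.21641129 -1.74249613] [ 0.01645522 -0.02864269 -0.02623172]
[[345.66975741 262.60192102]]
```

View pics/c5.png

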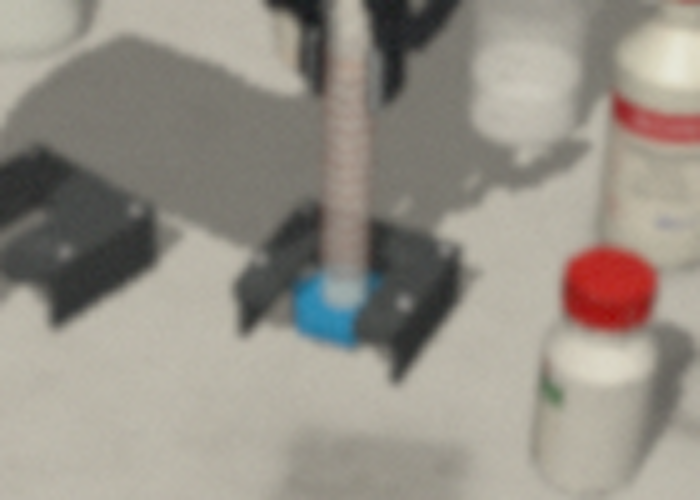

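The column is in the slot with its foot under the plate and the wrist feels no contact force. I nudge it slightly deeper, then lower it.

{"api": "jog_arm", "payload": {"rows": [[20, 2, 0, 0, 0, 0, 0], [20, 2, 0, 0, 0, 0, 0], [20, 2, 0, 4, 0, 0, 0], [20, 2, 0, 7, 0, 0, 0], [20, 2, 0, 7, 0, 0, 0]]}}

```text
t: 6.95
tool_pos: [0.6317, 0.0349, 0.1463]
tcp_rot: [1.0, 0.0, 0.0, 0.0]
ft_force: [0.1, -0.5, -0.3]
grip_width: 0.027
grasp_force: 59.3
```

{"api": "jog_arm", "payload": {"rows": [[20, 0, 0, 1, 0, 0, 0], [20, 0, 0, 1, 0, 0, 0]]}}

```text
t: 7.2
tool_pos: [0.6321, 0.0349, 0.1463]
tcp_rot: [1.0, 0.0, 0.001, 0.0]
ft_force: [-2.0, 0.4, 5.6]
grip_width: 0.027
grasp_force: 59.8
```

The foot is on the bench (force up by about 6 N). Now I open in steps and retreat upward.

{"api": "jog_arm", "payload": {"rows": [[38, 0, 0, 0, 0, 0, 0], [45, 0, 0, 0, 0, 0, 0], [60, 0, 0, 0, 0, 0, 0], [80, 0, 0, 0, 0, 0, 0], [80, 0, 0, 0, 0, 0, 0]]}}

```text
t: 7.82
tool_pos: [0.6317, 0.0349, 0.1452]
tcp_rot: [1.0, 0.0, -0.0, -0.0]
ft_force: [0.3, -0.7, 1.0]
grip_width: 0.0683
grasp_force: 0.0
```

{"api": "jog_arm", "payload": {"rows": [[80, 0, 0, -15, 0, 0, 0], [80, 0, 0, -40, 0, 0, 0], [80, 0, 0, -70, 0, 0, 0], [80, 0, 0, -100, 0, 0, 0], [80, -40, 0, -110, 0, 0, 0]]}}

```text
t: 8.45
tool_pos: [0.5938, 0.0344, 0.2595]
tcp_rot: [1.0, 0.0, 0.003, 0.0]
ft_force: [0.2, -0.8, -0.9]
grip_width: 0.0683
grasp_force: 0.0
```

{"api": "jog_arm", "payload": {"rows": [[80, -50, 0, 0, 0, 0, 0], [80, -100, 0, 0, 0, 0, 0], [80, -150, 0, 0, 0, 0, 0], [80, -200, 0, 0, 0, 0, 0], [80, -200, 0, 0, 0, 0, 0]]}}

```text
t: 9.07
tool_pos: [0.3897, 0.035, 0.2561]
tcp_rot: [1.0, 0.0, 0.001, 0.0]
ft_force: [0.7, 0.9, 0.4]
grip_width: 0.0684
grasp_force: 0.0
```

```bash
python3 - <<'E'
from h import *
s=sensors.state();print(s["t"],s["tool_pos"],s["ft_force"])
im=save("top","t6.png");i2=save("scene","s6.png")
print(proj("top",[[.632,.0345,.193],[.632,.0345,.042],[.627,.0335,.193]]).round(1))
cv2.imwrite("pics/c6.png",np.vstack([cv2.resize(im[140:190,280:380],(600,300),interpolation=2),cv2.resize(i2[130:230,280:480],(600,300),interpolation=2)])[:,:,::-1])
E
```

```text
9.075 [0.3897329  0.03502344 0.2560741 ] [0.66407204 0.90014764 0.43764302]
[[319.  143.9]
 [318.  159.6]
 [319.3 145.6]]
```

View pics/c6.png

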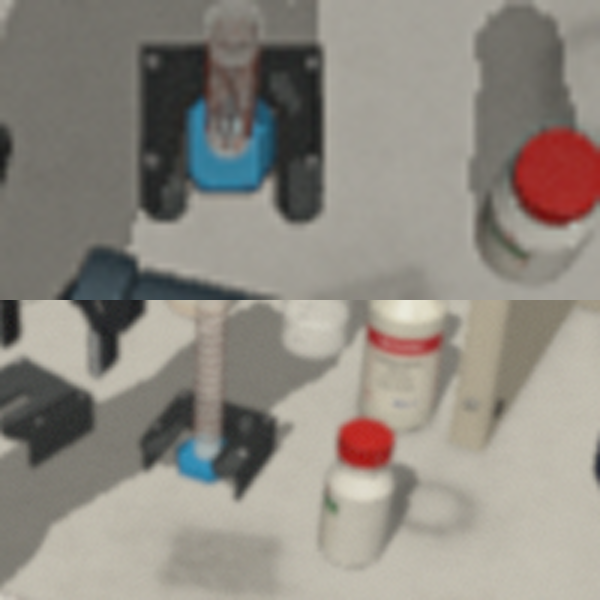

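The column's top is at about (319,144) in the top image, as predicted for a column about 4 mm past the home origin. It stands upright and clear of the gripper, the foot is under the plate, and the red-capped bottle hasn't moved. I'm handing in.

```bash
python3 -c "
from h import *
print(robot.job_done())"
```

```text
the job is handed in; nothing more can be done
None
```

I put the measuring cylinder in the wide-slot bracket and handed the job in after about 9 s of robot time: it stands upright on the bench, foot under the plate, about 4 mm past the home origin by my estimate. The wrist felt no contact with the slot's closed end, and my path never went near the two bystander bottles, though the dropper bottle wasn't in the final picture I checked.

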